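Clear the shards and lay the flask out for inspection

TASK

Holding the scraper block, wipe all five loose pottery chips off the dealing board into the shallow tray standing at its open end, without touching the chips with the fingers, and stand the scraper back on its cork mat. Once the board is clear, lower the little upright flask gently into the wooden cradle so that it lies on its side, foot against the cradle's end stop and neck up the slope. Leave the other pottery and odds and ends on the counter where they are.

Things in the scene. Friction and masses are not known exactly. Their poses are not given: they have to be found in the camera images.
- board: dark wooden dealing board, fixed, a solid slab 210 (x) x 270 (y) x 50 high; origin at the centre of its underside. Its top is 50 mm above the table; a rail 10 wide and 11 high runs along each long edge (at x = -100 and +100 mm), leaving a flat 190 mm wide between the rails; the two ends (y = -135 and +135 mm) are open
- tray: shallow open wooden tray, fixed, 220 (x) x 145 (y) x 36 high, walls 4 thick, origin at the centre of its underside; it stands close against one open end of the board (at +y or -y of the board) with its length parallel to that end
- cradle: light wooden cradle, fixed, on a base 130 (x) x 76 (y) x 10; origin at the centre of its underside; two V saddles on it slope up by 20 degrees towards its +x; it stands by the other end of the board. Its highest point is 73 mm above the table
- trough: the cradle's sloping seat: origin where the centre of the flask's foot belongs, 54 mm above the table, on the face of the end stop (50 wide, from 30 below to 14 above the origin); x runs up the slope along the lying flask's axis, 20 degrees above level; y level; V saddles 12 wide at x = 14 and 76 mm, their tops 11 mm or more below the axis, open between
- scraper: scraper block of light wood with a rubber foot, standing on the cork mat: block 120 long (x) x 26 thick (y) x 38 high, and on its middle an upright grip 50 (x) x 22 (y), reaching from 38 to 84 mm high; mass about 0.18 kg; origin at the centre of its underside
- scraper_grip (a point): the middle of the scraper's grip, 62 mm above its underside
- mat: thin cork mat, fixed, 170 (x) x 80 (y) x 4 high; origin at the centre of its underside
- flask: small white pottery flask standing upright: straight round body 52 in diameter up to 86 mm high, then a short neck (26 mm wide lip), 104 high in all; about 0.28 kg; origin at the centre of its foot, z along its axis towards the neck
- chip1: loose white pottery chip, about 25 x 17 x 8 high, lying on the board; origin at the centre of its underside
- chip2: loose white pottery chip, about 25 x 17 x 8 high, lying on the board; origin at the centre of its underside
- chip3: loose white pottery chip, about 25 x 17 x 8 high, lying on the board; origin at the centre of its underside
- chip4: loose white pottery chip, about 25 x 17 x 8 high, lying on the board; origin at the centre of its underside
- chip5: loose white pottery chip, about 25 x 17 x 8 high, lying on the board; origin at the centre of its underside
- tall_bottle: bystander: slender white pottery bottle 62 in diameter and 165 high, standing beside the flask on the robot's side; origin at the centre of its foot
- tea_bowl: bystander: blue-glazed tea bowl 112 wide, 70 high; origin under its centre
- tea_cup: bystander: white tea cup 70 wide, 80 high; origin under its centre
- bowl_box: bystander: square wooden tea-bowl box 104 x 104 x 99 high, beyond the board; origin under its centre
- paperweight: bystander: small iron paperweight 48 wide, 37 high; origin under its centre
- glue_jar: bystander: little jar 48 wide, 60 high; origin under its centre
- caddy: bystander: dark wooden tea caddy 64 wide, 68 high; origin under its centre
There are look-alikes about, which are no part of the job. There is more than one size of the scraper; the one meant has the size given above. What is shaped like the flask but purple or red is not meant.

How it is judged:
By the outcome, as a careful person would: the job done as asked, in the order asked, and still so for the second after the job is handed in, with the robot touching nothing.
It also fails if it takes over 72 s, if anything falls off the work surface, if the arm or the gripper's body presses on something with over 40 N, if the wrist force passes 120 N, or if a joint passes its speed limit or range.

ROBOT

A 7-joint arm with a two-finger parallel gripper is mounted at the origin on the work surface. World frame = base frame: x ahead of the robot, y to its left, z up, the work surface at z = 0. Lengths are in m, angles in rad, forces in N, time in s.
With the tool pointing down it reaches from about 0.375 to 0.925 m from the base axis. Payload 3.1 kg.
Tool frame: the origin (TCP) lies at the very end of the fingers, on their centre line; the grasp point (between the pads) lies grip_depth behind it (grip_depth is the distance from the TCP to the grasp point, in m); z points along the fingers, y is the line along which they close (so a half turn about z gives the same grasp; the last joint's range is limited). The gripper opens to 85 mm and grips with 20 to 120 N. Pads are 22 mm wide; open, the fingers measure 114 mm over their backs; the gripper's body (76 mm by 85 mm) begins 54 mm behind the grasp point. The pads swing forward as they close: fully open they stand 13 mm farther back than shut.
Start: joints at [-1.326, 0.383, 0.044, 1.598, -0.018, 1.161, -0.05], TCP at [0.218, 0.612, 0.231] pointing down, gripper open.
Joint ranges: [-2.61, 2.61], [-0.41, 2.15], [-1.48, 1.57], [0, 2.5], [-1.57, 4.71], [0.05, 1.97], [-2.85, 2.85]. Speed limits (rad/s): [2.79, 2.79, 3.14, 3.14, 3.14, 3.14, 3.14].

INTERFACE

Orientations are given as a unit quaternion [w, x, y, z].
In Python, from workcell import read_state, capture, camera_info, close_job, grip_depth gives the robot as it stands.
- The arm moves only by the tool apply_moves, never from a script. Its argument "targets" is a list of rows, each an object with "dp": the shift along the world's x, y, z each as a share of 20 cm, from -1 to 1, a list of three; "rotation": the turn, a rotation vector about the world's x, y, z each as a share of 0.5 rad, from -1 to 1, a list of three. In form: [{"dp": [x, y, z], "rotation": [wx, wy, wz]}, ...]. A call has 1 to 5 rows; each row shifts and turns the commanded pose from where the row before left it; what a row does not reach is not made up. A row lasts 1/12 s, in which the tool goes at most 41.7 mm and 7.16 degrees, less where a joint would pass 70% of its speed; a pose out of reach is approached as far as the arm can. A call with a number of a shift or a turn outside -1 to 1 is refused whole. A call with a gripper value outside its range is refused whole. "claw" is the opening, from -1 (shut) to 1 (fully open), set as the call begins (left out, the last holds). The fingers move at their own pace and stop on an object; "squeeze" is the grip in N (left out, the last holds). Time passes only in rows, so rows that do not move let the fingers close. It gives the time, the measured TCP pose, the force, the opening and the grip force at its end, in the units of the state.
- read_state(): the state, without advancing time (a new reading comes with each control period).
- capture(name): name is "scene" or "top"; returns (picture, depth): 480x640x3 uint8, red, green, blue; 480x640 float32, m along the optical axis (not along the pixel's ray), 0 where there is no reading.
- camera_info(name): a dict with "fx", "fy", "cx", "cy" (pixels), "camera_from_world" (4x4, takes a point from world to camera coordinates). Camera axes: x right, y down, z forward; pixel columns grow to the right and rows downward; lengths in m; the calibration is good to about 2 mm. A picture is of the moment at which its call begins. camera_info takes no time and is no camera call.
- close_job(): hands the job in; it is judged then, once.
The state is a dict: "t": time; "joint_pos": joint angles; "qd": joint speeds; "tau": joint torques, N m; "tcp_pos": TCP position; "eef_rot": TCP orientation; "contact_force": force on the tool from outside, world axes, zero at the start; "wrist_torque": the same for the moment, N m; "finger_gap": finger opening in m; "gripper_force": force on a finger pad.
Only numpy, scipy, OpenCV 4.12 (cv2) and the standard library are available. Lean on these libraries where they do the work, as an engineer would, in place of code of your own. Each camera call takes 0.05 s, during which the arm holds its last target. There are 200 camera calls.

## Working session

There is one attempt and no reset: what is moved stays moved. The work goes in short steps, Python scripts to look and compute and a tool call to move; the robot and the scene stay as the last step left them, time stands still between calls to the robot, and variables do not carry over. Pictures are saved under pics/ and viewed, at most 10 in all, crops included, and the job is handed in when it is done.

Besides the shell and the picture viewer there is one more tool, called after ">>>" as a command line: name --argument value ..., lists and objects as JSON in quotes. apply_moves: Moves the arm, as the interface text tells. Shift numbers are shares of 20 cm and turn numbers shares of 0.5 rad, none past 1 either way. Its arguments: {"type":"object","properties":{"targets":{"type":"array","items":{"type":"object","properties":{"dp":{"type":"array","items":{"type":"number"}},"rotation":{"type":"array","items":{"type":"number"}}}}},"claw":{"type":"number"},"squeeze":{"type":"number"}},"required":["targets"]}

```bash
mkdir -p pics; cat > h.py <<'E'
import numpy as np, cv2
from workcell import *
def world(name,depth):
    c=camera_info(name); T=np.linalg.inv(np.array(c["camera_from_world"]))
    v,u=np.mgrid[0:480,0:640]
    P=np.stack([(u-c["cx"])/c["fx"]*depth,(v-c["cy"])/c["fy"]*depth,depth],-1)
    return P@T[:3,:3].T+T[:3,3]
E
python3 - <<'E'
from h import *
print(grip_depth() if callable(grip_depth) else grip_depth, read_state())
for n in("scene","top"):
    p,d=capture(n); cv2.imwrite(f"pics/{n}0.png",p[:,:,::-1]); np.savez(f"{n}0.npz",p=p,d=d)
    c=camera_info(n); T=np.linalg.inv(np.array(c["camera_from_world"])); print(n,T.round(3).tolist(),c["fx"])
E
```

```text
0.0187 {'t': 0.0, 'joint_pos': array([-1.32578808,  0.38384863,  0.04385018,  1.59956649, -0.01789883,
        1.16119071, -0.0498968 ]), 'qd': array([-0.00030558,  0.00031428, -0.00163179,  0.00021428,  0.00044176,
       -0.00168389,  0.0003311 ]), 'tau': array([ 5.66193279e-06, -4.33455920e+01,  1.02465682e+00, -2.49507183e+01,
        1.05852383e-02,  1.12418697e-02,  7.99785369e-06]), 'tcp_pos': array([0.21818718, 0.61129283, 0.22988208]), 'eef_rot': array([-1.49987965e-04,  1.70532171e-01,  9.85351238e-01, -1.30162003e-03]), 'contact_force': array([0.05076769, 0.55686581, 0.3827443 ]), 'wrist_torque': array([-0.01372919, -0.01200886, -0.04443515]), 'gripper_force': 0.0, 'finger_gap': 0.08554004390397409}
scene [[0.451, 0.692, -0.563, 1.264], [0.892, -0.357, 0.277, -0.375], [-0.009, -0.628, -0.778, 1.099], [0.0, 0.0, 0.0, 1.0]] 587.0296855406466
top [[0.003, -0.999, 0.054, 0.455], [-1.0, -0.003, -0.005, -0.033], [0.005, -0.054, -0.999, 1.532], [0.0, 0.0, 0.0, 1.0]] 522.6535386022935
```

View pics/top0.png

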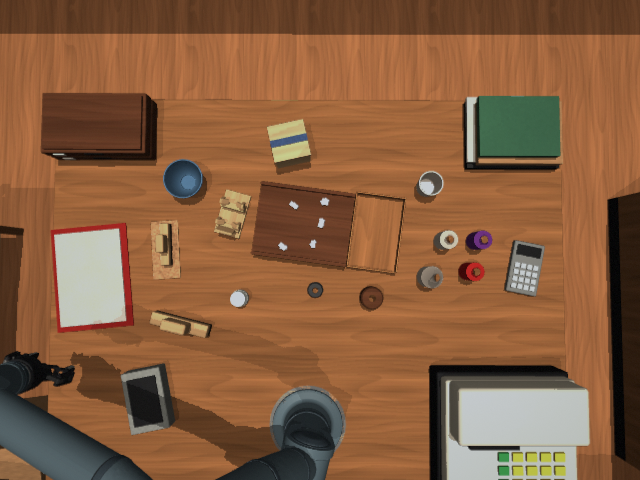

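View pics/scene0.png

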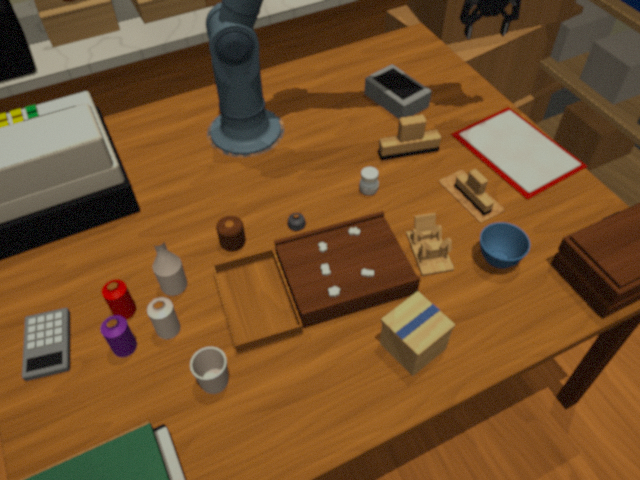

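```bash
cat > m.py <<'E'
from h import *
z=np.load("top0.npz"); p,d=z["p"],z["d"]; W=world("top",d); s=np.load("scene0.npz"); S=world("scene",s["d"])
def rect(name,m,o=0):
    q=W[m][:,:2].astype(np.float32)*1000
    r=cv2.minAreaRect(q); print(name,len(q),"c",np.round(r[0],1),"size",np.round(r[1],1),"ang",round(r[2],1),"z",np.round(np.percentile(W[m][:,2],[5,50,95])*1000,1))
def roi(u0,v0,u1,v1,z0,z1):
    m=np.zeros(d.shape,bool); m[v0:v1,u0:u1]=1; return m&(W[...,2]>z0)&(W[...,2]<z1)&(d>0)
print("table z",np.median(W[300:310,420:600,2]),np.median(W[100:110,200:250,2]))
rect("mat",roi(145,215,188,285,.002,.009))
rect("scr block",roi(145,215,188,285,.03,.045)); rect("scr grip",roi(145,215,188,285,.075,.095))
rect("scr2 block",roi(140,300,220,345,.025,.06)); rect("scr2 top",roi(140,300,220,345,.075,.15))
rect("board",roi(245,175,365,275,.044,.056));rect("rail",roi(245,175,365,275,.058,.07))
rect("tray rim",roi(340,185,412,280,.028,.042))
rect("cradle base",roi(205,180,256,245,.006,.014));rect("cradle hi",roi(205,180,256,245,.064,.08));rect("cradle all",roi(205,180,256,245,.005,.08))
for n,b in dict(flask=(436,228,462,252),tall=(415,260,448,292),purple=(466,228,495,252),glue=(226,286,252,310),iron=(305,280,325,300),caddy=(357,284,386,310)).items():
    m=roi(*b,.02,.3); zt=np.percentile(W[m][:,2],98); rect(n,m&(W[...,2]>zt-.008))
hsv=cv2.cvtColor(p,cv2.COLOR_RGB2HSV)
m=roi(245,175,365,275,.04,.09)&(hsv[...,1]<60)&(hsv[...,2]>120)
n,l,st,c=cv2.connectedComponentsWithStats(m.astype(np.uint8))
for i in range(1,n):
    if st[i,4]>5: rect(f"chip px{c[i].round()}",l==i)
# flask/cradle via scene
def sroi(u0,v0,u1,v1,z0,z1):
    m=np.zeros(d.shape,bool); m[v0:v1,u0:u1]=1; return S[m&(S[...,2]>z0)&(S[...,2]<z1)]*1000
q=sroi(140,290,182,345,.02,.08);print("flask side scene",cv2.minEnclosingCircle(q[:,:2].astype(np.float32)), q[:,2].max())
q=sroi(395,205,460,280,.008,.1)
a=np.concatenate([q,W[roi(205,180,256,245,.008,.1)]*1000])
c0=a[:,:2].mean(0); np.save("cr.npy",a)
print("cradle c",c0)
big=[cv2.resize(s["p"][b[1]:b[3],b[0]:b[2],::-1],(400,300),interpolation=cv2.INTER_CUBIC) for b in((390,200,470,280),(440,160,520,220),(130,280,210,340),(370,105,450,165))]
cv2.imwrite("pics/crop1.png",np.vstack([np.hstack(big[:2]),np.hstack(big[2:])]))
E
python3 m.py
```

```text
table z -0.0012506610382801986 -0.0009697777479320546
mat 895 c [497.7 413.9] size [203.1 124. ] ang 1.1 z [2.2 4.2 7.8]
scr block 243 c [512.3 410.5] size [120.1  28.5] ang 2.2 z [32.4 39.7 44.1]
scr grip 156 c [512.  410.6] size [23.9 47.9] ang 89.0 z [79.4 86.  91.5]
scr2 block 526 c [286.  361.9] size [166.8  36.6] ang 75.9 z [31.7 50.5 56.3]
scr2 top 352 c [285.7 362.1] size [69.9 30.9] ang 75.7 z [ 83.3 112.5 118. ]
board 5796 c [571.1  13.7] size [270.  210.7] ang 82.4 z [45.1 49.5 54.4]
rail 635 c [570.5  13.4] size [267.2 210. ] ang 82.6 z [58.3 60.6 65.5]
tray rim 385 c [ 551.2 -181.5] size [175.2 220.5] ang 82.4 z [29.4 35.  40.5]
cradle base 553 c [611.4 228.3] size [143.  181.5] ang 89.1 z [ 6.4  9.3 13.2]
cradle hi 64 c [587.2 225.4] size [68.1 92.1] ang 75.7 z [64.6 67.7 73.1]
cradle all 1259 c [607.7 224.2] size [151.9 189.8] ang 89.9 z [ 5.6 13.2 64.1]
flask 122 c [ 524.3 -389.8] size [48.2 45.6] ang 78.8 z [88.9 90.8 96.5]
tall 14 c [ 421.6 -336.3] size [ 7.2 18.8] ang 88.3 z [136.  143.6 149. ]
purple 143 c [ 525.5 -485. ] size [46.7 47.3] ang 88.2 z [87.8 90.5 95.6]
glue 130 c [358.1 196.4] size [39.3 39.1] ang 89.0 z [58.1 60.7 65.1]
iron 74 c [382.  -21.9] size [36.3 36. ] ang 37.9 z [23.4 25.8 30.5]
caddy 247 c [ 363.5 -179.7] size [58.5 58.9] ang 0.1 z [64.1 66.7 70.8]
chip px[324. 201.] 54 c [636.5 -46.3] size [22.9 22.4] ang 76.1 z [49.9 56.6 61. ]
chip px[293. 205.] 46 c [624.   40.5] size [24.7 14.4] ang 45.8 z [52.6 56.9 60.9]
chip px[321. 223.] 54 c [573.8 -37.4] size [15.9 26.5] ang 77.2 z [50.6 57.4 63. ]
chip px[313. 243.] 42 c [515.9 -14.4] size [16.2 24.6] ang 68.7 z [52.2 57.2 62. ]
chip px[282. 246.] 51 c [506.7  71.4] size [25.5 17.7] ang 63.8 z [49.3 56.8 62.7]
flask side scene ((503.54022216796875, -380.7859802246094), 58.913490295410156) 79.75544769735765
cradle c [610.41198036 202.28195304]
```

View pics/crop1.png

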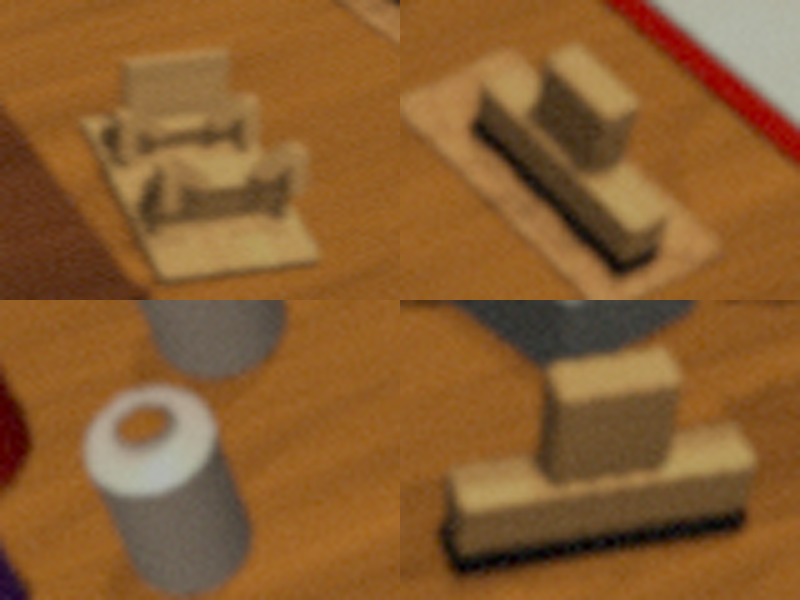

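Top view: of the two blocks, the one on the mat at px (164,245) measures 120 x 28 mm and the one at (180,325) 167 x 37 mm, so the mat one is the scraper. The flask is the white one at (449,240); purple (480,240), red (473,272) and the taller grey-white bottle (431,277) are not meant. The crop confirms this, and shows the cradle's end stop on the robot's side, with the slope rising away from the robot. The tray is at the board's -y end.

```bash
cat > m2.py <<'E'
import contextlib,io
with contextlib.redirect_stdout(io.StringIO()): exec(open("m.py").read())
def pca(q):
    q=q[:,:2]; c=q.mean(0); w,v=np.linalg.eigh(np.cov((q-c).T)); a=np.degrees(np.arctan2(v[1,1],v[0,1])); return c.round(1),round((a+90)%180-90,1)
print("block+grip",pca(W[roi(150,218,180,270,.03,.1)]*1000),"grip",pca(W[roi(150,218,180,270,.075,.1)]*1000))
# mat: warm & z small, largest component
m=roi(145,215,188,285,-.01,.012)&(np.abs(hsv[...,0].astype(int)-15)<12)
print("mat corner probe", p[250,153],p[250,145],p[250,178],p[250,190])
# cradle pts: components of heights > 20mm separated
m=roi(210,185,252,242,.02,.1); n,l,st,c=cv2.connectedComponentsWithStats(m.astype(np.uint8))
for i in range(1,n):
    if st[i,4]>8: rect(f"cr {c[i].round()}",l==i)
mb=roi(210,185,252,242,.0055,.1); n,l,st,c=cv2.connectedComponentsWithStats(mb.astype(np.uint8)); 
for i in range(1,n):
    if st[i,4]>100: rect(f"crbase {c[i].round()}",l==i)
# flask, bottle: circle fit to scene+top side points
def circ(q): 
    A=np.c_[2*q[:,:2],np.ones(len(q))]; x=np.linalg.lstsq(A,(q[:,:2]**2).sum(1),rcond=None)[0]; return x[:2].round(1),round(float(np.sqrt(x[2]+x[0]**2+x[1]**2)),1)
q=S[290:345,140:190].reshape(-1,3)*1000; q=q[(np.hypot(q[:,0]-524,q[:,1]+390)<40)&(q[:,2]>20)&(q[:,2]<75)]; print("flask side",len(q),circ(q))
m=roi(436,228,462,252,.08,.12); print("flask top mean",(W[m].mean(0)*1000).round(1)); m=roi(436,228,462,252,.1,.13); print("lip",(W[m].mean(0)*1000).round(1))
q=S[235:300,145:195].reshape(-1,3)*1000; q=q[(q[:,2]>20)&(q[:,2]<90)&(np.hypot(q[:,0]-425,q[:,1]+340)<60)]; print("bottle",len(q),circ(q))
E
python3 m2.py
```

```text
block+grip (array([511.6, 407.3]), np.float64(2.8)) grip (array([512.2, 409.3]), np.float64(4.0))
mat corner probe [195 152 102] [155 100  58] [172 122  81] [159 102  59]
cr [232. 205.] 213 c [626.5 215.9] size [69.9 29.5] ang 75.3 z [30.7 47.7 69.7]
cr [226. 227.] 290 c [563.7 232.7] size [69.4 43. ] ang 75.5 z [22.7 41.9 67.4]
crbase [232. 213.] 1094 c [605.7 225.2] size [ 87.6 134.4] ang 77.4 z [ 6.7 14.4 65. ]
flask side 377 (array([ 531.8, -392.2]), 25.0)
flask top mean [ 525.7 -389.4   88.9]
lip [nan nan nan]
bottle 623 (array([ 428.4, -346.2]), 28.4)m2.py:20: RuntimeWarning: Mean of empty slice.
  m=roi(436,228,462,252,.08,.12); print("flask top mean",(W[m].mean(0)*1000).round(1)); m=roi(436,228,462,252,.1,.13); print("lip",(W[m].mean(0)*1000).round(1))
  ret = um.true_divide(
```

>>> apply_moves --targets '[{"dp":[0.147,-0.1,0],"rotation":[0,0,0.2]},{"dp":[0.147,-0.1,0],"rotation":[0,0,0.2]},{"dp":[0.147,-0.1,0],"rotation":[0,0,0.2]},{"dp":[0.147,-0.1,0],"rotation":[0,0,0.15]},{"dp":[0.147,-0.1,0],"rotation":[0,0,0]}]' --claw 1

```text
t: 0.52
tcp_pos: [0.3664, 0.5107, 0.2306]
eef_rot: [-0.0, -0.018, 1.0, -0.001]
contact_force: [0.7, 0.0, 0.3]
finger_gap: 0.0856
gripper_force: 0.0
```

>>> apply_moves --targets '[{"dp":[0.147,-0.1,0],"rotation":[0,0,0]},{"dp":[0.147,-0.1,0],"rotation":[0,0,0]},{"dp":[0.147,-0.1,0],"rotation":[0,0,0]},{"dp":[0.147,-0.1,0],"rotation":[0,0,0]},{"dp":[0.147,-0.1,0],"rotation":[0,0,0]}]'

```text
t: 0.93
tcp_pos: [0.5133, 0.4107, 0.2306]
eef_rot: [-0.0, -0.016, 1.0, -0.0]
contact_force: [0.7, -0.4, -0.2]
finger_gap: 0.0853
gripper_force: 0.0
```

>>> apply_moves --targets '[{"dp":[-0.005,0,-0.2],"rotation":[0,0,0.01]},{"dp":[0,0,-0.2],"rotation":[0,0,0.01]},{"dp":[0,0,-0.2],"rotation":[0,0,0]},{"dp":[0,0,-0.2],"rotation":[0,0,0]},{"dp":[0,0,-0.11],"rotation":[0,0,0]}]'

```text
t: 1.35
tcp_pos: [0.508, 0.4093, 0.0433]
eef_rot: [-0.003, -0.021, 1.0, -0.003]
contact_force: [-0.7, -0.9, -0.2]
finger_gap: 0.0853
gripper_force: 0.0
```

>>> apply_moves --targets '[{"dp":[0,0,0],"rotation":[0,0,0]},{"dp":[0,0,0],"rotation":[0,0,0]},{"dp":[0,0,0],"rotation":[0,0,0]},{"dp":[0,0,0],"rotation":[0,0,0]},{"dp":[0,0,0],"rotation":[0,0,0]}]' --claw -1 --squeeze 70

```text
t: 1.77
tcp_pos: [0.5133, 0.4137, 0.0523]
eef_rot: [0.002, -0.021, 1.0, 0.002]
contact_force: [0.1, -0.1, 0.2]
finger_gap: 0.0256
gripper_force: 0.1
```

>>> apply_moves --targets '[{"dp":[0,0,0],"rotation":[0,0,0]},{"dp":[0,0,0],"rotation":[0,0,0]},{"dp":[0,0,0],"rotation":[0,0,0]},{"dp":[0,0,0],"rotation":[0,0,0]}]'

```text
t: 2.1
tcp_pos: [0.5132, 0.4134, 0.052]
eef_rot: [0.002, -0.021, 1.0, 0.001]
contact_force: [-0.2, 0.1, 7.5]
finger_gap: 0.021
gripper_force: 71.8
```

>>> apply_moves --targets '[{"dp":[0,0,0.05],"rotation":[0,0,0]},{"dp":[0,0,0.15],"rotation":[0,0,0]},{"dp":[0,0,0.2],"rotation":[0,0,0]},{"dp":[0,0,0.2],"rotation":[0,0,0]},{"dp":[0,0,0],"rotation":[0,0,0]}]'

```text
t: 2.52
tcp_pos: [0.5163, 0.4162, 0.1798]
eef_rot: [0.007, -0.021, 1.0, 0.006]
contact_force: [1.4, 1.4, 0.1]
finger_gap: 0.0214
gripper_force: 71.1
```

>>> apply_moves --targets '[{"dp":[0.057,-0.169,0],"rotation":[0,0,-0.07]},{"dp":[0.057,-0.169,0],"rotation":[0,0,-0.07]},{"dp":[0.057,-0.169,0],"rotation":[0,0,-0.07]},{"dp":[0.057,-0.169,0],"rotation":[0,0,-0.07]},{"dp":[0.057,-0.169,0],"rotation":[0,0,-0.07]}]'

```text
t: 2.93
tcp_pos: [0.5681, 0.2415, 0.1692]
eef_rot: [-0.0, 0.067, 0.998, -0.0]
contact_force: [0.5, 0.3, -2.6]
finger_gap: 0.0213
gripper_force: 70.9
```

>>> apply_moves --targets '[{"dp":[0.057,-0.169,0],"rotation":[0,0,0]},{"dp":[0.057,-0.169,0],"rotation":[0,0,0]},{"dp":[0.057,-0.169,0],"rotation":[0,0,0]},{"dp":[0.057,-0.169,0],"rotation":[0,0,0]},{"dp":[0,0,0],"rotation":[0,0,0]}]'

```text
t: 3.35
tcp_pos: [0.6162, 0.0948, 0.1697]
eef_rot: [0.001, 0.073, 0.997, -0.004]
contact_force: [0.4, -1.9, -1.0]
finger_gap: 0.0211
gripper_force: 70.8
```

```bash
cat > b.py <<'E'
from h import *
from scipy.spatial.transform import Rotation as Rr
s=read_state(); R=Rr.from_quat(np.roll(s["eef_rot"],-1)).as_matrix()
e=np.array([.991,-.132]);f=np.array([.132,.991]); r=s["tcp_pos"][:2]*1000-[571.1,13.7]
print("t",s["t"],"tcp",(s["tcp_pos"]*1000).round(1),"board xy",(r@e).round(1),(r@f).round(1),"F",s["contact_force"].round(1),"gap",s["finger_gap"],s["gripper_force"])
print("tool y az",np.degrees(np.arctan2(R[1,1],R[0,1])).round(2)," z",R[:,2].round(4))
E
python3 b.py
python3 - <<'E'
from h import *
for n in("scene","top"):
    p,d=capture(n); np.savez(f"{n}1.npz",p=p,d=d)
    if n=="scene": a=cv2.resize(p[120:340,230:490,::-1],(780,600)); cv2.imwrite("pics/s1.png",a)
    else:
        W=world("top",d)*1000
        m=np.zeros(d.shape,bool);m[190:275,200:345]=1
        z=W[...,2]; 
        g=m&(z>100)&(z<170); print("block top z>100 pts",g.sum())
E
python3 b.py
```

```text
t 3.35 tcp [616.2  94.8 169.7] board xy 34.0 86.3 F [ 0.4 -1.9 -1. ] gap 0.021143334036274213 70.7660722732544
tool y az 81.58  z [ 0.0021 -0.0082 -1.    ]
block top z>100 pts 0
t 3.45 tcp [614.2 104.1 169.2] board xy 30.7 95.3 F [ 0.1  0.7 -1.5] gap 0.021021854507290074 70.82575678825378
tool y az 82.03  z [-5.0e-04 -1.2e-03 -1.0e+00]
```

View pics/s1.png

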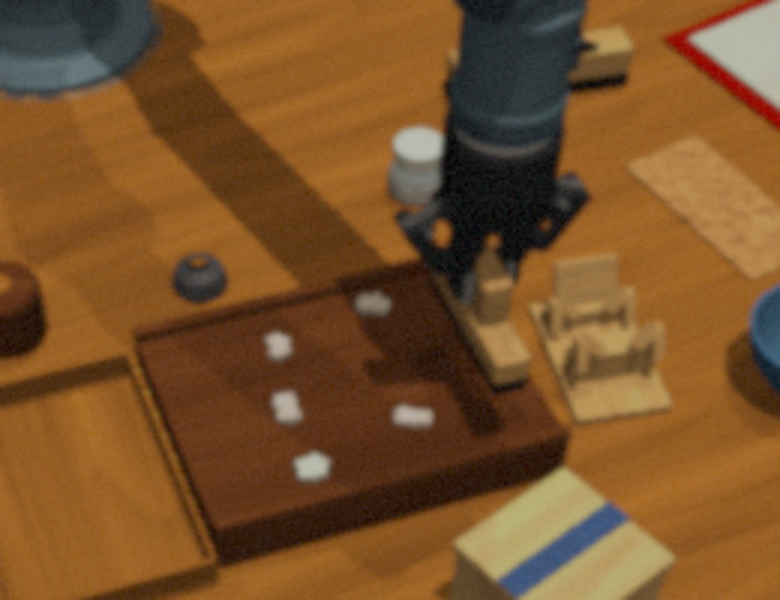

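Scraper hangs level above the near end of the board (crop px ~(490,330)), chips untouched. Lowering in lane 1.

>>> apply_moves --targets '[{"dp":[0,0,-0.13],"rotation":[0,0,0]},{"dp":[0,0,-0.1],"rotation":[0,0,0]},{"dp":[0,0,-0.06],"rotation":[0,0,0]},{"dp":[0,0,-0.03],"rotation":[0,0,0]},{"dp":[0,0,0],"rotation":[0,0,0]}]'

```text
t: 3.87
tcp_pos: [0.6121, 0.1093, 0.1033]
eef_rot: [-0.002, 0.065, 0.998, -0.0]
contact_force: [-0.1, 0.3, -1.6]
finger_gap: 0.021
gripper_force: 71.0
```

>>> apply_moves --targets '[{"dp":[0,0,0],"rotation":[0,0,0]},{"dp":[0,0,0],"rotation":[0,0,0]}]'

```text
t: 4.03
tcp_pos: [0.6152, 0.1086, 0.1066]
eef_rot: [0.001, 0.066, 0.998, 0.0]
contact_force: [-0.3, 0.7, -1.8]
finger_gap: 0.0214
gripper_force: 71.0
```

```bash
python3 b.py
```

```text
t 4.0333 tcp [615.2 108.6 106.6] board xy 31.1 99.9 F [-0.3  0.7 -1.8] gap 0.021419666960826724 71.00481033325195
tool y az 82.42  z [ 2.4e-03  7.0e-04 -1.0e+00]
```

>>> apply_moves --targets '[{"dp":[0,0,-0.015],"rotation":[0,0,0]},{"dp":[0,0,-0.01],"rotation":[0,0,0]},{"dp":[0,0,0],"rotation":[0,0,0]},{"dp":[0,0,0],"rotation":[0,0,0]}]'

```text
t: 4.37
tcp_pos: [0.6141, 0.1079, 0.1004]
eef_rot: [0.0, 0.066, 0.998, 0.0]
contact_force: [0.6, -0.2, -1.8]
finger_gap: 0.0214
gripper_force: 71.0
```

>>> apply_moves --targets '[{"dp":[0,0,-0.01],"rotation":[0,0,0]},{"dp":[0,0,0],"rotation":[0,0,0]},{"dp":[0,0,0],"rotation":[0,0,0]}]'

```text
t: 4.62
tcp_pos: [0.6141, 0.108, 0.0982]
eef_rot: [-0.0, 0.066, 0.998, -0.0]
contact_force: [0.3, 0.5, -2.1]
finger_gap: 0.0209
gripper_force: 71.1
```

>>> apply_moves --targets '[{"dp":[0,0,-0.007],"rotation":[0,0,0]},{"dp":[0,0,0],"rotation":[0,0,0]},{"dp":[0,0,0],"rotation":[0,0,0]}]'

```text
t: 4.87
tcp_pos: [0.6141, 0.108, 0.0981]
eef_rot: [-0.0, 0.066, 0.998, 0.0]
contact_force: [-3.3, -1.6, 5.0]
finger_gap: 0.0211
gripper_force: 72.0
```

>>> apply_moves --targets '[{"dp":[0,0,-0.007],"rotation":[0,0,0]},{"dp":[0,0,0],"rotation":[0,0,0]},{"dp":[0,0,0],"rotation":[0,0,0]}]'

```text
t: 5.12
tcp_pos: [0.614, 0.108, 0.098]
eef_rot: [-0.0, 0.066, 0.998, 0.0]
contact_force: [-6.4, -0.6, 11.2]
finger_gap: 0.0214
gripper_force: 72.9
```

>>> apply_moves --targets '[{"dp":[0,0,0.006],"rotation":[0,0,0]},{"dp":[-0.007,-0.05,0],"rotation":[0,0,0]},{"dp":[-0.01,-0.074,0],"rotation":[0,0,0]},{"dp":[-0.01,-0.074,0],"rotation":[0,0,0]},{"dp":[-0.01,-0.074,0],"rotation":[0,0,0]}]'

```text
t: 5.53
tcp_pos: [0.6083, 0.0541, 0.0979]
eef_rot: [0.002, 0.066, 0.998, 0.001]
contact_force: [0.4, 0.3, 0.8]
finger_gap: 0.0206
gripper_force: 71.8
```

```bash
python3 b.py
```

```text
t 5.5333 tcp [608.3  54.1  97.9] board xy 31.5 45.0 F [0.4 0.3 0.8] gap 0.02061657311012263 71.78845167160034
tool y az 82.46  z [ 0.004   0.0022 -1.    ]
```

Going well: light contact, lane held.

>>> apply_moves --targets '[{"dp":[-0.01,-0.074,0],"rotation":[0,0,0]},{"dp":[-0.01,-0.074,0],"rotation":[0,0,0]},{"dp":[-0.01,-0.074,0],"rotation":[0,0,0]},{"dp":[-0.01,-0.074,0],"rotation":[0,0,0]},{"dp":[-0.01,-0.074,0],"rotation":[0,0,0]}]'

```text
t: 5.95
tcp_pos: [0.5981, -0.0204, 0.098]
eef_rot: [0.002, 0.066, 0.998, 0.001]
contact_force: [1.9, -6.6, 2.3]
finger_gap: 0.0214
gripper_force: 71.9
```

>>> apply_moves --targets '[{"dp":[-0.01,-0.074,0],"rotation":[0,0,0]},{"dp":[-0.01,-0.074,0],"rotation":[0,0,0]},{"dp":[-0.01,-0.074,0],"rotation":[0,0,0]},{"dp":[-0.01,-0.074,0],"rotation":[0,0,0]},{"dp":[-0.01,-0.074,0],"rotation":[0,0,0]}]'

```text
t: 6.37
tcp_pos: [0.588, -0.094, 0.098]
eef_rot: [0.002, 0.066, 0.998, 0.002]
contact_force: [2.5, 6.2, 1.0]
finger_gap: 0.0214
gripper_force: 71.3
```

>>> apply_moves --targets '[{"dp":[-0.01,-0.074,0.005],"rotation":[0,0,0]},{"dp":[-0.01,-0.074,0.01],"rotation":[0,0,0]},{"dp":[-0.007,-0.05,0.01],"rotation":[0,0,0]},{"dp":[0,0,0],"rotation":[0,0,0]},{"dp":[0,0,0.1],"rotation":[0,0,0]}]'

```text
t: 6.78
tcp_pos: [0.5757, -0.1356, 0.1168]
eef_rot: [-0.006, 0.068, 0.998, -0.0]
contact_force: [-0.9, -0.0, -2.8]
finger_gap: 0.0213
gripper_force: 71.4
```

```bash
python3 b.py
```

```text
t 6.7833 tcp [ 575.7 -135.6  116.8] board xy 24.2 -147.3 F [-0.9 -0.  -2.8] gap 0.02125258350348373 71.35780692100525
tool y az 82.18  z [-1.160e-02  2.000e-04 -9.999e-01]
```

>>> apply_moves --targets '[{"dp":[0,0,0.15],"rotation":[0,0,0]},{"dp":[-0.02,0.16,0.05],"rotation":[0,0,0]},{"dp":[-0.02,0.16,0],"rotation":[0,0,0]},{"dp":[-0.02,0.16,0],"rotation":[0,0,0]},{"dp":[-0.02,0.16,0],"rotation":[0,0,0]}]'

```text
t: 7.2
tcp_pos: [0.5641, -0.005, 0.1611]
eef_rot: [-0.001, 0.067, 0.998, -0.0]
contact_force: [0.2, -0.2, -2.2]
finger_gap: 0.0213
gripper_force: 71.4
```

>>> apply_moves --targets '[{"dp":[-0.02,0.16,0],"rotation":[0,0,0]},{"dp":[-0.02,0.16,0],"rotation":[0,0,0]},{"dp":[-0.01,0.16,0],"rotation":[0,0,0]},{"dp":[0,0.15,0],"rotation":[0,0,0]},{"dp":[0,0,0],"rotation":[0,0,0]}]'

```text
t: 7.62
tcp_pos: [0.5531, 0.1301, 0.1607]
eef_rot: [-0.001, 0.06, 0.998, 0.003]
contact_force: [0.4, 1.7, -2.0]
finger_gap: 0.0213
gripper_force: 71.2
```

```bash
cat > chips.py <<'E'
from h import *
e=np.array([.991,-.132]);f=np.array([.132,.991])
p,d=capture("scene"); hsv=cv2.cvtColor(p,cv2.COLOR_RGB2HSV); W=world("scene",d)*1000
r=W[...,:2]-[571.1,13.7]; X=r@e; Y=r@f
m=(abs(X)<112)&(Y<140)&(Y>-290)&(W[...,2]<75)&(hsv[...,1]<75)&(hsv[...,2]>100)
n,l,st,c=cv2.connectedComponentsWithStats(m.astype(np.uint8))
for i in range(1,n):
    if st[i,4]>15: print(c[i].round(),st[i,4],"board xy",X[l==i].mean().round(1),Y[l==i].mean().round(1),"z",W[l==i][:,2].mean().round(1))
cv2.imwrite("pics/c.png",cv2.resize(p[150:360,200:470,::-1],(780,600)))
E
python3 chips.py; python3 b.py
```

```text
[353. 231.] 71 board xy -67.3 47.1 z 56.4
[322. 246.] 65 board xy -48.7 -35.3 z 56.1
[271. 298.] 82 board xy 16.3 -179.9 z 11.0
[276. 317.] 171 board xy 67.9 -182.0 z 10.4
t 7.6667 tcp [553.5 125.9 160.6] board xy -32.3 108.9 F [-0.3 -0.7 -1.6] gap 0.021449346720469015 71.26120090484619
tool y az 82.94  z [-0.0023  0.0019 -1.    ]
```

Lane 1 put three chips in the tray. Lane 2.

>>> apply_moves --targets '[{"dp":[0,0,-0.13],"rotation":[0,0,0]},{"dp":[0,0,-0.1],"rotation":[0,0,0]},{"dp":[0,0,-0.06],"rotation":[0,0,0]},{"dp":[0,0,0],"rotation":[0,0,0]},{"dp":[0,0,0],"rotation":[0,0,0]}]'

```text
t: 8.08
tcp_pos: [0.5543, 0.1187, 0.1026]
eef_rot: [-0.001, 0.067, 0.998, -0.001]
contact_force: [0.1, -0.0, -0.9]
finger_gap: 0.0213
gripper_force: 71.4
```

```bash
python3 b.py
```

```text
t 8.0833 tcp [554.3 118.7 102.6] board xy -30.5 101.8 F [ 0.1 -0.  -0.9] gap 0.02133002943743071 71.4371395111084
tool y az 82.32  z [-0.0027 -0.0015 -1.    ]
```

>>> apply_moves --targets '[{"dp":[0,0,-0.015],"rotation":[0,0,0]},{"dp":[0,0,-0.007],"rotation":[0,0,0]},{"dp":[0,0,0],"rotation":[0,0,0]},{"dp":[0,0,0],"rotation":[0,0,0]},{"dp":[0,0,0],"rotation":[0,0,0]}]'

```text
t: 8.5
tcp_pos: [0.5557, 0.1201, 0.0999]
eef_rot: [0.001, 0.066, 0.998, 0.0]
contact_force: [0.4, 0.6, -1.8]
finger_gap: 0.0212
gripper_force: 71.4
```

```bash
python3 b.py
```

```text
t 8.5 tcp [555.7 120.1  99.9] board xy -29.3 103.4 F [ 0.4  0.6 -1.8] gap 0.02118486228073763 71.43799781799316
tool y az 82.4  z [ 1.1e-03  4.0e-04 -1.0e+00]
```

>>> apply_moves --targets '[{"dp":[-0.01,0,-0.01],"rotation":[0,0,0]},{"dp":[-0.007,-0.05,0],"rotation":[0,0,0]},{"dp":[-0.01,-0.074,0],"rotation":[0,0,0]},{"dp":[-0.01,-0.074,0],"rotation":[0,0,0]},{"dp":[-0.01,-0.074,0],"rotation":[0,0,0]}]'

```text
t: 8.92
tcp_pos: [0.5463, 0.0652, 0.0979]
eef_rot: [0.001, 0.066, 0.998, 0.0]
contact_force: [0.0, 1.4, 0.1]
finger_gap: 0.0215
gripper_force: 71.6
```

>>> apply_moves --targets '[{"dp":[-0.01,-0.074,0],"rotation":[0,0,0]},{"dp":[-0.01,-0.074,0],"rotation":[0,0,0]},{"dp":[-0.01,-0.074,0],"rotation":[0,0,0]},{"dp":[-0.01,-0.074,0],"rotation":[0,0,0]},{"dp":[-0.01,-0.074,0],"rotation":[0,0,0]}]'

```text
t: 9.33
tcp_pos: [0.5361, -0.0091, 0.0979]
eef_rot: [0.001, 0.066, 0.998, 0.0]
contact_force: [0.8, 0.3, -0.4]
finger_gap: 0.0211
gripper_force: 71.5
```

>>> apply_moves --targets '[{"dp":[-0.01,-0.074,0],"rotation":[0,0,0]},{"dp":[-0.01,-0.074,0],"rotation":[0,0,0]},{"dp":[-0.01,-0.074,0],"rotation":[0,0,0]},{"dp":[-0.01,-0.074,0],"rotation":[0,0,0]},{"dp":[-0.01,-0.074,0],"rotation":[0,0,0]}]'

```text
t: 9.75
tcp_pos: [0.5261, -0.083, 0.0979]
eef_rot: [0.001, 0.066, 0.998, 0.0]
contact_force: [0.5, 1.6, 0.3]
finger_gap: 0.0212
gripper_force: 71.6
```

>>> apply_moves --targets '[{"dp":[-0.01,-0.074,0.005],"rotation":[0,0,0]},{"dp":[-0.01,-0.074,0.01],"rotation":[0,0,0]},{"dp":[-0.007,-0.05,0.01],"rotation":[0,0,0]},{"dp":[0,0,0],"rotation":[0,0,0]},{"dp":[0,0,0.1],"rotation":[0,0,0]}]'

```text
t: 10.17
tcp_pos: [0.5171, -0.1222, 0.1191]
eef_rot: [-0.004, 0.067, 0.998, 0.0]
contact_force: [0.1, 0.6, -2.2]
finger_gap: 0.0212
gripper_force: 71.3
```

>>> apply_moves --targets '[{"dp":[0,0,0.15],"rotation":[0,0,0]},{"dp":[0,0.15,0.15],"rotation":[0,0,0]},{"dp":[0,0.18,0],"rotation":[0,0,0]},{"dp":[0,0.18,0],"rotation":[0,0,0]},{"dp":[0,0.18,0],"rotation":[0,0,0]}]'

```text
t: 10.58
tcp_pos: [0.5206, 0.0176, 0.1828]
eef_rot: [0.001, 0.066, 0.998, 0.001]
contact_force: [1.0, -0.3, -2.3]
finger_gap: 0.0211
gripper_force: 71.4
```

>>> apply_moves --targets '[{"dp":[0,0.18,0],"rotation":[0,0,0]},{"dp":[0,0.18,0],"rotation":[0,0,0]},{"dp":[0,0.18,0],"rotation":[0,0,0]},{"dp":[0,0.18,0],"rotation":[0,0,0]},{"dp":[0,0,0],"rotation":[0,0,0]}]'

```text
t: 11.0
tcp_pos: [0.5184, 0.172, 0.1819]
eef_rot: [-0.0, 0.059, 0.998, 0.004]
contact_force: [-0.7, 1.7, -2.1]
finger_gap: 0.0212
gripper_force: 71.3
```

```bash
python3 chips.py; python3 b.py
```

```text
[261. 266.] 69 board xy -75.3 -177.5 z 10.6
[266. 279.] 61 board xy -37.0 -176.1 z 10.8
[271. 298.] 81 board xy 15.8 -179.8 z 10.5
[276. 317.] 172 board xy 68.3 -182.2 z 11.0
t 11.05 tcp [518.8 167.2 181.7] board xy -72.1 145.2 F [ 0.6 -0.4 -2.9] gap 0.02113468365744787 71.3801622390747
tool y az 83.06  z [-7.0e-04  3.4e-03 -1.0e+00]
```

View pics/c.png

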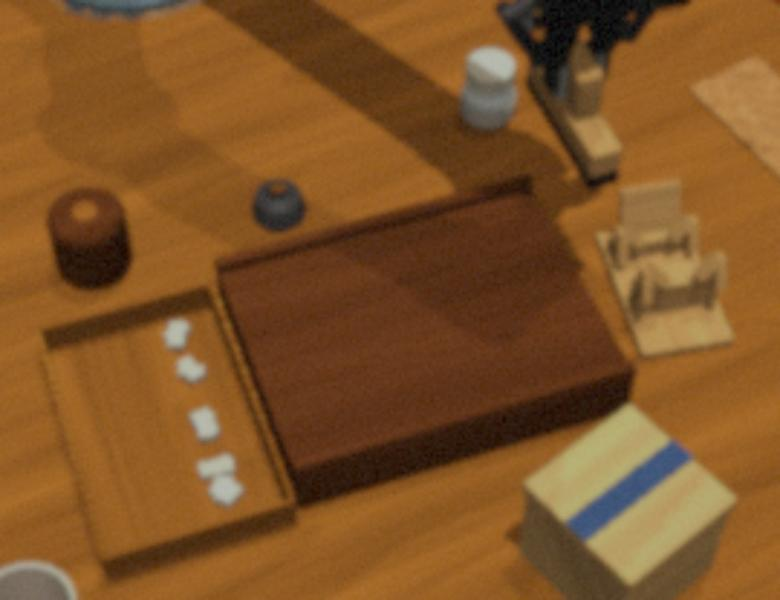

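All five chips are in the tray (crop px (175,335) to (225,490)) and the board is clear. Returning the scraper.

>>> apply_moves --targets '[{"dp":[0,0.18,0],"rotation":[0,0,0.07]},{"dp":[0,0.18,0],"rotation":[0,0,0.07]},{"dp":[0,0.18,0],"rotation":[0,0,0.07]},{"dp":[0,0.18,0],"rotation":[0,0,0.07]},{"dp":[0,0.18,0],"rotation":[0,0,0.07]}]'

```text
t: 11.47
tcp_pos: [0.5201, 0.3402, 0.1814]
eef_rot: [-0.0, -0.022, 1.0, -0.0]
contact_force: [0.8, 0.1, -1.6]
finger_gap: 0.0211
gripper_force: 71.4
```

>>> apply_moves --targets '[{"dp":[0,0.18,0],"rotation":[0,0,0]},{"dp":[-0.02,0.15,0],"rotation":[0,0,0]},{"dp":[0,0,0],"rotation":[0,0,0]},{"dp":[0,0,0],"rotation":[0,0,0]},{"dp":[0,0,0],"rotation":[0,0,0]}]'

```text
t: 11.88
tcp_pos: [0.5164, 0.4041, 0.181]
eef_rot: [-0.0, -0.021, 1.0, -0.001]
contact_force: [0.7, -1.2, -3.2]
finger_gap: 0.0211
gripper_force: 71.4
```

```bash
python3 b.py
```

```text
t 11.8833 tcp [516.4 404.1 181. ] board xy -105.7 379.7 F [ 0.7 -1.2 -3.2] gap 0.021055334360333997 71.38772249221802
tool y az 92.42  z [-7.0e-04 -2.3e-03 -1.0e+00]
```

>>> apply_moves --targets '[{"dp":[-0.015,0.045,-0.15],"rotation":[0,0,0]},{"dp":[0,0,-0.2],"rotation":[0,0,0]},{"dp":[0,0,-0.15],"rotation":[0,0,0]},{"dp":[0,0,-0.08],"rotation":[0,0,0]},{"dp":[0,0,-0.02],"rotation":[0,0,0]}]'

```text
t: 12.3
tcp_pos: [0.5116, 0.4086, 0.0568]
eef_rot: [-0.003, -0.019, 1.0, -0.004]
contact_force: [0.1, -0.6, -2.0]
finger_gap: 0.0216
gripper_force: 71.3
```

>>> apply_moves --targets '[{"dp":[0,0,0],"rotation":[0,0,0]},{"dp":[0,0,0],"rotation":[0,0,0]},{"dp":[0,0,0],"rotation":[0,0,0]}]'

```text
t: 12.55
tcp_pos: [0.5156, 0.4149, 0.0643]
eef_rot: [0.002, -0.02, 1.0, 0.001]
contact_force: [0.3, 0.4, -1.9]
finger_gap: 0.0214
gripper_force: 71.3
```

>>> apply_moves --targets '[{"dp":[-0.01,-0.007,-0.025],"rotation":[0,0,0]},{"dp":[0,0,-0.015],"rotation":[0,0,0]},{"dp":[0,0,-0.008],"rotation":[0,0,0]},{"dp":[0,0,0],"rotation":[0,0,0]},{"dp":[0,0,0],"rotation":[0,0,0]}]'

```text
t: 12.97
tcp_pos: [0.5115, 0.4131, 0.0522]
eef_rot: [0.0, -0.021, 1.0, 0.0]
contact_force: [0.3, -0.3, -1.4]
finger_gap: 0.0211
gripper_force: 71.5
```

>>> apply_moves --targets '[{"dp":[0,0,-0.007],"rotation":[0,0,0]},{"dp":[0,0,0],"rotation":[0,0,0]},{"dp":[0,0,0],"rotation":[0,0,0]}]'

```text
t: 13.22
tcp_pos: [0.5114, 0.4133, 0.0519]
eef_rot: [-0.0, -0.021, 1.0, 0.0]
contact_force: [-2.4, -1.4, 6.2]
finger_gap: 0.0208
gripper_force: 72.2
```

>>> apply_moves --targets '[{"dp":[0,0,0.006],"rotation":[0,0,0]},{"dp":[0,0,0],"rotation":[0,0,0]},{"dp":[0,0,0],"rotation":[0,0,0]},{"dp":[0,0,0],"rotation":[0,0,0]},{"dp":[0,0,0],"rotation":[0,0,0]}]' --claw 1

```text
t: 13.63
tcp_pos: [0.5115, 0.4131, 0.0517]
eef_rot: [-0.0, -0.021, 1.0, -0.0]
contact_force: [-0.1, -0.3, -0.0]
finger_gap: 0.0801
gripper_force: 0.0
```

>>> apply_moves --targets '[{"dp":[0,0,0.1],"rotation":[0,0,0]},{"dp":[0,0,0.2],"rotation":[0,0,0]},{"dp":[0,0,0.2],"rotation":[0,0,0]},{"dp":[0,0,0.2],"rotation":[0,0,0]},{"dp":[0,0,0.2],"rotation":[0,0,0]}]'

```text
t: 14.05
tcp_pos: [0.5113, 0.4127, 0.2335]
eef_rot: [-0.0, -0.021, 1.0, -0.0]
contact_force: [0.2, 0.6, 0.1]
finger_gap: 0.0855
gripper_force: 0.0
```

```bash
cat > m3.py <<'E'
from h import *
# colour + ray-cast measurements; scene view of scraper and mat, cradle base, flask
p,d=capture("scene"); W=world("scene",d)*1000
q=W[160:225,440:505].reshape(-1,3); b=q[(q[:,2]>76)&(q[:,2]<100)]; print("grip top",len(b),b.mean(0).round(1))
t,dt=capture("top"); T=world("top",dt)*1000
def ray(n,uv,z):
    c=camera_info(n); M=np.linalg.inv(np.array(c["camera_from_world"])); uv=np.atleast_2d(uv)
    v=np.c_[(uv[:,0]-c["cx"])/c["fx"],(uv[:,1]-c["cy"])/c["fy"],np.ones(len(uv))]@M[:3,:3].T; o=M[:3,3]
    return (o+v*((z-o[2])/v[:,2])[:,None])*1000
# cradle base: light-wood colour in both views
for n,im,b in(("top",t,(205,180,256,245)),("scene",p,(395,205,465,280))):
    c=im[b[1]:b[3],b[0]:b[2]]; hs=cv2.cvtColor(c,cv2.COLOR_RGB2LAB).astype(int)
    k=((im[b[1]:b[3],b[0]:b[2]].astype(int)[...,2]>88)).astype(np.uint8)
    k=cv2.morphologyEx(k,cv2.MORPH_OPEN,np.ones((3,3)))
    cs,_=cv2.findContours(k,cv2.RETR_EXTERNAL,cv2.CHAIN_APPROX_NONE); cs=max(cs,key=cv2.contourArea)
    r=cv2.minAreaRect(cs); uv=cs[:,0].astype(float)+[b[0],b[1]]; w=ray(n,uv,.01); rr=cv2.minAreaRect(w[:,:2].astype(np.float32)); print(n,"cradle",cv2.contourArea(cs),rr)
# flask body outline top: low saturation light, cast at z=0.09
for n,im,b in(("top",t,(434,225,466,256)),):
    h=cv2.cvtColor(im,cv2.COLOR_RGB2HSV)[b[1]:b[3],b[0]:b[2]]; k=((h[...,1]<70)&(h[...,2]>90)).astype(np.uint8)
    k=cv2.morphologyEx(k,cv2.MORPH_OPEN,np.ones((3,3))); cs,_=cv2.findContours(k,cv2.RETR_EXTERNAL,cv2.CHAIN_APPROX_NONE); cs=max(cs,key=cv2.contourArea)
    uv=cs[:,0].astype(float)+[b[0],b[1]]; w=ray(n,uv,.086); print(n,"flask circ",cv2.minEnclosingCircle(w[:,:2].astype(np.float32)))
a=cv2.resize(p[150:290,390:520,::-1],(400,430)); bb=cv2.resize(t[170:300,140:260,::-1],(400,430)); cv2.imwrite("pics/m3.png",np.hstack([a,bb]))
E
python3 m3.py; python3 b.py
```

```text
grip top 182 [518.7 409.5  84.6]
top cradle 270.0 ((641.0447387695312, 211.75405883789062), (73.80113983154297, 49.94325256347656), 74.21662139892578)
scene cradle 34.0 ((603.1859741210938, 239.2673797607422), (17.571910858154297, 18.179035186767578), 62.745201110839844)
top flask circ ((526.6185913085938, -390.8594055175781), 25.983417510986328)
t 14.15 tcp [516.1 416.8 242.1] board xy -107.8 392.2 F [1.2 0.7 1. ] gap 0.0856730818031098 0.0
tool y az 92.41  z [ 0.0134  0.012  -0.9998]
```

View pics/m3.png

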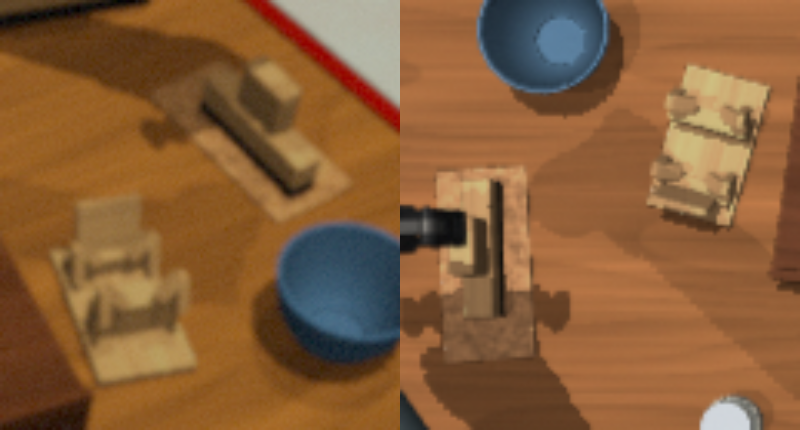

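Scraper stands on its mat (left crop (260,130)). The cradle is clearly visible: base corners at right-crop px (688,65), (770,88), (730,227), (648,205).

```bash
cat > m4.py <<'E'
from h import *
c=camera_info("top"); M=np.linalg.inv(np.array(c["camera_from_world"]))
def ray(uv,z):
    v=np.c_[(uv[:,0]-c["cx"])/c["fx"],(uv[:,1]-c["cy"])/c["fy"],np.ones(len(uv))]@M[:3,:3].T; o=M[:3,3]
    return (o+v*((z-o[2])/v[:,2])[:,None])*1000
cr=np.array([[688,65],[770,88],[730,227],[648,205]],float); uv=np.c_[140+(cr[:,0]-400)/3.333,170+cr[:,1]/3.308]
w=ray(uv,.01)[:,:2]; print(w.round(1)); ctr=w.mean(0); ax=(w[0]-w[3]+w[1]-w[2]); yaw=np.arctan2(ax[1],ax[0]); print("ctr",ctr.round(1),"yaw",np.degrees(yaw).round(1),"len",np.linalg.norm(w[0]-w[3]).round(1),np.linalg.norm(w[1]-w[2]).round(1),np.linalg.norm(w[0]-w[1]).round(1))
yaw=np.radians(-14.8); e=np.array([np.cos(yaw),np.sin(yaw)]); f=np.array([-e[1],e[0]])
for n in("top","scene"):
    P=world(n,np.load(n+"0.npz")["d"]).reshape(-1,3)*1000; r=P[:,:2]-ctr; X=r@e;Y=r@f
    k=(abs(X)<72)&(abs(Y)<42); X,Y,Z=X[k],Y[k],P[k,2]
    print(n)
    for x in range(-70,71,4):
        s=(X>=x)&(X<x+4)&(Z>18)
        if s.sum()>2: print(x+2,s.sum(),"maxz",Z[s].max().round(),"p90",np.percentile(Z[s],90).round(),"y",Y[s].min().round(),Y[s].max().round(),"ymid hi",Y[s&(Z>50)].mean().round(1) if (s&(Z>50)).any() else '')
E
python3 m4.py
```

```text
[[673.1 239. ]
 [652.9 166.8]
 [529.7 200.4]
 [548.9 272.3]]
ctr [601.2 219.6] yaw -15.2 len 128.6 127.7 75.0
top
-60 21 maxz 69.0 p90 68.0 y -22.0 29.0 ymid hi 4.2
-56 26 maxz 72.0 p90 71.0 y -22.0 25.0 ymid hi 0.7
-52 25 maxz 64.0 p90 62.0 y -23.0 28.0 ymid hi 2.7
-48 28 maxz 58.0 p90 53.0 y -31.0 35.0 ymid hi 11.9
-44 31 maxz 44.0 p90 42.0 y -30.0 35.0 ymid hi 
-40 33 maxz 44.0 p90 33.0 y -30.0 37.0 ymid hi 
-36 37 maxz 52.0 p90 50.0 y -31.0 37.0 ymid hi 13.9
-32 33 maxz 50.0 p90 46.0 y -30.0 38.0 ymid hi -19.2
-28 24 maxz 51.0 p90 49.0 y -32.0 35.0 ymid hi -21.3
-24 23 maxz 46.0 p90 44.0 y -31.0 38.0 ymid hi 
-20 11 maxz 36.0 p90 32.0 y -31.0 35.0 ymid hi 
12 19 maxz 50.0 p90 44.0 y -31.0 33.0 ymid hi -30.5
16 37 maxz 50.0 p90 48.0 y -31.0 37.0 ymid hi 
20 41 maxz 71.0 p90 64.0 y -32.0 36.0 ymid hi 4.8
24 39 maxz 74.0 p90 70.0 y -31.0 38.0 ymid hi 1.1
28 36 maxz 75.0 p90 69.0 y -31.0 35.0 ymid hi 2.6
32 25 maxz 74.0 p90 67.0 y -32.0 37.0 ymid hi 3.3
36 12 maxz 59.0 p90 59.0 y -30.0 38.0 ymid hi 4.2
40 5 maxz 48.0 p90 46.0 y -30.0 30.0 ymid hi 
scene
-60 5 maxz 61.0 p90 61.0 y -15
[... 314 characters left out ...]
mid hi 
-32 27 maxz 45.0 p90 44.0 y -31.0 37.0 ymid hi 
-28 48 maxz 48.0 p90 46.0 y -31.0 34.0 ymid hi 
-24 60 maxz 51.0 p90 47.0 y -31.0 37.0 ymid hi 28.5
-20 63 maxz 52.0 p90 47.0 y -31.0 37.0 ymid hi -0.3
-16 37 maxz 43.0 p90 41.0 y -32.0 36.0 ymid hi 
-12 14 maxz 32.0 p90 28.0 y -30.0 37.0 ymid hi 
20 22 maxz 46.0 p90 45.0 y -31.0 20.0 ymid hi 
24 28 maxz 66.0 p90 65.0 y -32.0 36.0 ymid hi -1.2
28 38 maxz 68.0 p90 67.0 y -32.0 37.0 ymid hi 5.5
32 118 maxz 71.0 p90 66.0 y -32.0 38.0 ymid hi -0.9
36 154 maxz 75.0 p90 66.0 y -32.0 37.0 ymid hi 2.3
40 64 maxz 72.0 p90 65.0 y -32.0 38.0 ymid hi 8.3
44 29 maxz 59.0 p90 55.0 y -31.0 36.0 ymid hi 11.5
48 5 maxz 49.0 p90 48.0 y -25.0 37.0 ymid hi
```

>>> apply_moves --targets '[{"dp":[0.003,-0.194,0],"rotation":[0,0,-0.23]},{"dp":[0.003,-0.194,0],"rotation":[0,0,-0.23]},{"dp":[0.003,-0.194,0],"rotation":[0,0,-0.23]},{"dp":[0.003,-0.194,0],"rotation":[0,0,-0.23]},{"dp":[0.003,-0.194,0],"rotation":[0,0,-0.23]}]'

```text
t: 14.57
tcp_pos: [0.5142, 0.2172, 0.2317]
eef_rot: [0.0, 0.266, 0.964, 0.0]
contact_force: [0.8, -0.7, -0.5]
finger_gap: 0.0854
gripper_force: 0.0
```

>>> apply_moves --targets '[{"dp":[0.003,-0.194,0],"rotation":[0,0,-0.23]},{"dp":[0.003,-0.194,0],"rotation":[0,0,-0.23]},{"dp":[0.003,-0.194,0],"rotation":[0,0,-0.23]},{"dp":[0.003,-0.194,0],"rotation":[0,0,-0.23]},{"dp":[0.003,-0.194,0],"rotation":[0,0,-0.23]}]'

```text
t: 14.98
tcp_pos: [0.5171, 0.0232, 0.2319]
eef_rot: [0.0, 0.528, 0.849, 0.0]
contact_force: [1.5, -0.6, -0.3]
finger_gap: 0.0851
gripper_force: 0.0
```

>>> apply_moves --targets '[{"dp":[0.003,-0.194,0],"rotation":[0,0,-0.23]},{"dp":[0.003,-0.194,0],"rotation":[0,0,-0.23]},{"dp":[0.003,-0.194,0],"rotation":[0,0,-0.23]},{"dp":[0.003,-0.194,0],"rotation":[0,0,-0.23]},{"dp":[0.003,-0.194,0],"rotation":[0,0,0]}]'

```text
t: 15.4
tcp_pos: [0.5202, -0.1707, 0.232]
eef_rot: [0.0, 0.707, 0.707, 0.0]
contact_force: [1.4, -0.1, -0.1]
finger_gap: 0.0855
gripper_force: 0.0
```

```bash
python3 b.py; python3 - <<'E'
from h import *
print(read_state()["joint_pos"].round(2))
for k in(0,2):
    if k==0: d=np.load("scene0.npz")["d"]
    else: p,d=capture("scene"); t,dt=capture("top"); np.savez("top2.npz",p=t,d=dt)
    q=world("scene",d)[160:225,440:505].reshape(-1,3)*1000; b=q[(q[:,2]>76)&(q[:,2]<100)]; print("scene grip",b.mean(0).round(1))
for dd in(np.load("top0.npz")["d"],dt):
    q=world("top",dd)[215:285,145:188].reshape(-1,3)*1000; b=q[(q[:,2]>75)&(q[:,2]<100)];  print("top grip",b.mean(0).round(1))
E
```

```text
t 15.4 tcp [ 520.2 -170.7  232. ] board xy -26.1 -189.5 F [ 1.4 -0.1 -0.1] gap 0.08551500840883784 0.0
tool y az -0.04  z [ 8.e-04  0.e+00 -1.e+00]
[-0.24  0.2   0.55  1.87 -0.12  1.1   0.35]
scene grip [520.2 406.4  85. ]
scene grip [519.3 409.3  84.7]
top grip [512.2 409.3  85.9]
top grip [509.7 412.4  85.6]
```

>>> apply_moves --targets '[{"dp":[0.004,-0.13,0],"rotation":[-0.233,0,0]},{"dp":[0.004,-0.13,0],"rotation":[-0.233,0,0]},{"dp":[0.004,-0.13,0],"rotation":[-0.233,0,0]},{"dp":[0.004,-0.13,0],"rotation":[-0.233,0,0]},{"dp":[0.004,-0.13,0],"rotation":[-0.233,0,0]}]'

```text
t: 15.92
tcp_pos: [0.5259, -0.2991, 0.2328]
eef_rot: [0.206, 0.675, 0.678, -0.203]
contact_force: [0.3, -0.2, -0.2]
finger_gap: 0.0852
gripper_force: 0.0
```

>>> apply_moves --targets '[{"dp":[0.004,-0.13,0],"rotation":[-0.233,0,0]},{"dp":[0.004,-0.13,0],"rotation":[-0.233,0,0]},{"dp":[0.004,-0.13,0],"rotation":[-0.233,0,0]},{"dp":[0.003,-0.13,0],"rotation":[-0.233,0,0]},{"dp":[0,0,0],"rotation":[0,0,0]}]'

```text
t: 16.33
tcp_pos: [0.5252, -0.4023, 0.2267]
eef_rot: [0.351, 0.608, 0.615, -0.36]
contact_force: [-1.5, 1.1, -1.2]
finger_gap: 0.0854
gripper_force: 0.0
```

>>> apply_moves --targets '[{"dp":[0,0,0],"rotation":[0,0,0]},{"dp":[0,0,0],"rotation":[0,0,0]}]'

```text
t: 16.5
tcp_pos: [0.5281, -0.4023, 0.2321]
eef_rot: [0.353, 0.611, 0.613, -0.354]
contact_force: [1.0, 0.2, -0.5]
finger_gap: 0.0857
gripper_force: 0.0
```

```bash
python3 b.py; python3 -c "
from h import *
print(read_state()['joint_pos'].round(2))"
```

```text
t 16.5 tcp [ 528.1 -402.3  232.1] board xy 12.3 -418.0 F [ 1.   0.2 -0.5] gap 0.08568688015356782 0.0
tool y az 0.13  z [ 0.0009 -0.8659 -0.5002]
[-0.53  0.52  0.82  2.01  1.    0.81 -0.55]
```

>>> apply_moves --targets '[{"dp":[-0.007,-0.02,-0.18],"rotation":[0,0,0]},{"dp":[0,0,-0.18],"rotation":[0,0,0]},{"dp":[0,0,-0.18],"rotation":[0,0,0]},{"dp":[0,0,-0.15],"rotation":[0,0,0]},{"dp":[0,0,-0.1],"rotation":[0,0,0]}]'

```text
t: 16.92
tcp_pos: [0.5278, -0.405, 0.0719]
eef_rot: [0.353, 0.612, 0.614, -0.352]
contact_force: [-0.3, -0.1, 0.3]
finger_gap: 0.0855
gripper_force: 0.0
```

>>> apply_moves --targets '[{"dp":[0,0,-0.08],"rotation":[0,0,0]},{"dp":[0,0,-0.06],"rotation":[0,0,0]},{"dp":[0,0,-0.02],"rotation":[0,0,0]},{"dp":[0,0,0],"rotation":[0,0,0]},{"dp":[0,0,0],"rotation":[0,0,0]}]'

```text
t: 17.33
tcp_pos: [0.5281, -0.4063, 0.0431]
eef_rot: [0.354, 0.612, 0.613, -0.353]
contact_force: [1.1, 0.9, 1.3]
finger_gap: 0.0849
gripper_force: 0.0
```

```bash
python3 b.py; python3 - <<'E'
from h import *
a=[]
for n,b in(("scene",(100,240,260,390)),("top",(400,190,500,290))):
    p,d=capture(n); a.append(cv2.resize(p[b[1]:b[3],b[0]:b[2],::-1],(400,400)))
cv2.imwrite("pics/g1.png",np.hstack(a))
E
```

```text
t 17.3333 tcp [ 528.1 -406.3   43.1] board xy 12.9 -421.9 F [1.1 0.9 1.3] gap 0.08494600692788043 0.0
tool y az 0.13  z [ 0.0028 -0.8658 -0.5005]
```

View pics/g1.png

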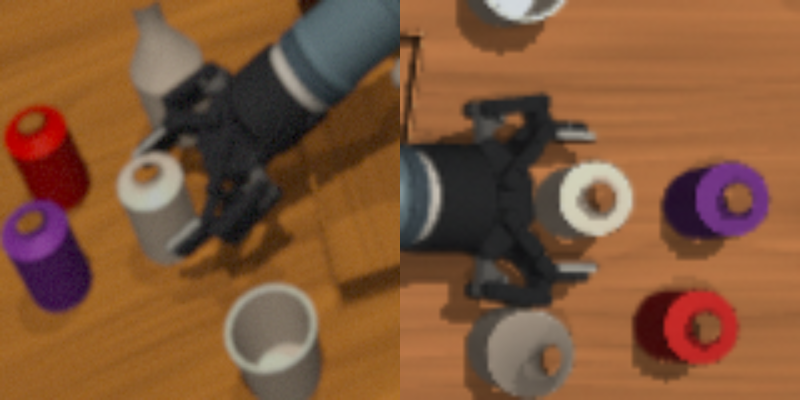

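The fingers straddle the white flask (left crop (155,205), right crop (598,200)), clear of the bottle and the look-alikes. Closing.

>>> apply_moves --targets '[{"dp":[-0.005,0,-0.018],"rotation":[0,0,0]},{"dp":[0,0,0],"rotation":[0,0,0]},{"dp":[0,0,0],"rotation":[0,0,0]},{"dp":[0,0,0],"rotation":[0,0,0]},{"dp":[0,0,0],"rotation":[0,0,0]}]' --claw -1 --squeeze 45

```text
t: 17.85
tcp_pos: [0.5257, -0.4072, 0.0392]
eef_rot: [0.354, 0.611, 0.613, -0.355]
contact_force: [1.8, 1.4, 4.3]
finger_gap: 0.0507
gripper_force: 47.0
```

>>> apply_moves --targets '[{"dp":[0,0,0],"rotation":[0,0,0]},{"dp":[0,0,0],"rotation":[0,0,0]},{"dp":[0,0,0],"rotation":[0,0,0]}]'

```text
t: 18.1
tcp_pos: [0.5256, -0.4073, 0.0392]
eef_rot: [0.354, 0.611, 0.613, -0.355]
contact_force: [0.6, 1.8, 5.4]
finger_gap: 0.0508
gripper_force: 47.1
```

```bash
python3 b.py
```

```text
t 18.1 tcp [ 525.6 -407.3   39.2] board xy 10.5 -423.2 F [0.6 1.8 5.4] gap 0.05075448422133225 47.089882493019104
tool y az 0.09  z [ 4.000e-04 -8.674e-01 -4.976e-01]
```

>>> apply_moves --targets '[{"dp":[0,0,0.05],"rotation":[0,0,0]},{"dp":[0,0,0.15],"rotation":[0,0,0]},{"dp":[0,0,0.2],"rotation":[0,0,0]},{"dp":[0,0,0.2],"rotation":[0,0,0]},{"dp":[0,0,0.2],"rotation":[0,0,0]}]'

```text
t: 18.52
tcp_pos: [0.5222, -0.4063, 0.1973]
eef_rot: [0.351, 0.611, 0.614, -0.355]
contact_force: [1.4, 0.4, -2.6]
finger_gap: 0.0503
gripper_force: 47.8
```

>>> apply_moves --targets '[{"dp":[0.024,0.18,0.08],"rotation":[0,0,0.218]},{"dp":[0.024,0.18,0.08],"rotation":[0,0,0.218]},{"dp":[0.024,0.197,0],"rotation":[0,0,0.218]},{"dp":[0.024,0.197,0],"rotation":[0,0,0.218]},{"dp":[0.024,0.197,0],"rotation":[0,0,0.218]}]'

```text
t: 18.93
tcp_pos: [0.5463, -0.2148, 0.2278]
eef_rot: [0.434, 0.422, 0.757, -0.245]
contact_force: [-0.6, 0.2, -3.0]
finger_gap: 0.0508
gripper_force: 48.6
```

>>> apply_moves --targets '[{"dp":[0.024,0.197,0],"rotation":[0,0,0.218]},{"dp":[0.024,0.197,0],"rotation":[0,0,0.218]},{"dp":[0.024,0.197,0],"rotation":[0,0,0.218]},{"dp":[0.024,0.197,0],"rotation":[0,0,0.218]},{"dp":[0.024,0.197,0],"rotation":[0,0,0.218]}]'

```text
t: 19.35
tcp_pos: [0.5698, -0.0188, 0.2274]
eef_rot: [0.484, 0.203, 0.843, -0.119]
contact_force: [0.5, -0.1, -2.7]
finger_gap: 0.0505
gripper_force: 48.6
```

```bash
python3 b.py; python3 -c "
from h import *
print(read_state()['joint_pos'].round(2))"
```

```text
t 19.35 tcp [569.8 -18.8 227.4] board xy 3.0 -32.4 F [ 0.5 -0.1 -2.7] gap 0.05048199405289831 48.599406480789185
tool y az 62.83  z [ 0.7674 -0.3964 -0.504 ]
[-1.13  0.04  0.7   2.45  1.73  0.74 -0.8 ]
```

Joint 4 is close to its limit, so I tip the flask first; that moves the wrist outward.

>>> apply_moves --targets '[{"dp":[0.06,-0.01,0],"rotation":[0.102,0.197,0]},{"dp":[0.06,0,0],"rotation":[0.102,0.197,0]},{"dp":[0.04,0,0],"rotation":[0.102,0.197,0]}]'

```text
t: 19.6
tcp_pos: [0.5898, -0.0254, 0.225]
eef_rot: [0.382, 0.219, 0.892, -0.104]
contact_force: [0.4, -0.7, -2.7]
finger_gap: 0.0502
gripper_force: 48.6
```

```bash
python3 b.py; python3 -c "
from h import *
print(read_state()['joint_pos'].round(2))"
```

```text
t 19.6 tcp [589.8 -25.4 225. ] board xy 23.7 -36.3 F [ 0.4 -0.7 -2.7] gap 0.05015153425122663 48.57356071472168
tool y az 61.95  z [ 0.635  -0.3529 -0.6872]
[-1.08  0.02  0.77  2.3   1.25  0.58 -0.24]
```

>>> apply_moves --targets '[{"dp":[0.005,0.08,0],"rotation":[0.102,0.197,0]},{"dp":[0.005,0.12,0],"rotation":[0.102,0.197,0]},{"dp":[0.005,0.15,0],"rotation":[0.102,0.197,0]},{"dp":[0.005,0.15,0],"rotation":[0.102,0.197,0]},{"dp":[0.005,0.15,0],"rotation":[0.102,0.197,0]}]'

```text
t: 20.02
tcp_pos: [0.5916, 0.0593, 0.2242]
eef_rot: [0.199, 0.237, 0.948, -0.072]
contact_force: [-0.9, -1.6, -2.7]
finger_gap: 0.0507
gripper_force: 48.5
```

>>> apply_moves --targets '[{"dp":[0.005,0.15,0],"rotation":[0.102,0.197,0]},{"dp":[0.005,0.15,0],"rotation":[0.102,0.197,0]},{"dp":[0.005,0.15,0],"rotation":[0.102,0.197,0]},{"dp":[0,0.08,0],"rotation":[0,0,0.21]},{"dp":[0,0.04,0],"rotation":[0,0,0.21]}]'

```text
t: 20.43
tcp_pos: [0.5977, 0.1763, 0.2244]
eef_rot: [0.046, 0.132, 0.99, -0.029]
contact_force: [-0.2, 0.5, -3.1]
finger_gap: 0.0506
gripper_force: 48.5
```

>>> apply_moves --targets '[{"dp":[0,0,0],"rotation":[0,0,0]},{"dp":[0,0,0],"rotation":[0,0,0]},{"dp":[0,0,0],"rotation":[0,0,0]}]'

```text
t: 20.68
tcp_pos: [0.5972, 0.1721, 0.2259]
eef_rot: [0.047, 0.137, 0.989, -0.029]
contact_force: [-0.4, 0.1, -2.3]
finger_gap: 0.0508
gripper_force: 48.5
```

```bash
cat > fin.py <<'E'
from h import *
from scipy.spatial.transform import Rotation as Rr
s=read_state(); R=Rr.from_quat(np.roll(s["eef_rot"],-1))
R0=Rr.from_quat([.611,.613,-.355,.354])
rel=R0.inv().apply([0,.0164,-.0392])*1000; ax=R0.inv().apply([0,0,1])
foot=s["tcp_pos"]*1000+R.apply(rel); a=R.apply(ax); O=np.array([556.6,234.7,54])
yaw=np.radians(-15); e=np.array([np.cos(yaw),np.sin(yaw),0]); f=np.array([-e[1],e[0],0])
c,sn=np.cos(np.radians(20)),np.sin(np.radians(20)); X=c*e+[0,0,sn]; Z=-sn*e+[0,0,c]
g=foot-O
print("joints",s["joint_pos"].round(2),"t",s["t"]); print("tcp",(s["tcp_pos"]*1000).round(1),"foot-O in trough xyz",(g@X).round(1),(g@f).round(1),(g@Z).round(1),"world",g.round(1))
# goal: axis=X, and tool y along f
zg=np.array([e*c*0]) 
B0=np.array([ax,[0,1,0],np.cross(ax,[0,1,0])]).T; B1=np.array([X,f,np.cross(X,f)]).T
Rg=Rr.from_matrix(B1@np.linalg.inv(B0)); rv=(Rg*R.inv()).as_rotvec()
print("axis elev",np.degrees(np.arcsin(a[2])).round(2),"az",np.degrees(np.arctan2(a[1],a[0])).round(2),"needed rot share",(rv/.5).round(3)," F",s["contact_force"].round(1),"gap",s["finger_gap"].round(4),s["gripper_force"].round(1))
E
python3 fin.py
```

```text
joints [-0.86  0.33  0.57  1.75 -0.09  1.06  1.01] t 20.6833
tcp [597.2 172.1 225.9] foot-O in trough xyz 68.7 -49.6 147.8 world [  0.7 -51.5 162.4]Traceback (most recent call last):
  File "fin.py", line 15, in <module>
    print("axis elev",np.degrees(np.arcsin(a[2])).round(2),"az",np.degrees(np.arctan2(a[1],a[0])).round(2),"needed rot share",(rv/.5).round(3)," F",s["contact_force"].round(1),"gap",s["finger_gap"].round(4),s["gripper_force"].round(1))
                                                                                                                                                                                      ^^^^^^^^^^^^^^^^^^^^^
AttributeError: 'float' object has no attribute 'round'
```

```bash
sed -i 's/s\["finger_gap"\].round(4),s\["gripper_force"\].round(1)/s["finger_gap"],s["gripper_force"]/' fin.py; python3 fin.py
```

```text
joints [-0.86  0.33  0.57  1.75 -0.09  1.06  1.01] t 20.6833
tcp [597.2 172.1 225.9] foot-O in trough xyz 68.7 -49.6 147.8 world [  0.7 -51.5 162.4]
axis elev 35.55 az -14.2 needed rot share [0.231 0.501 0.02 ]  F [-0.4  0.1 -2.3] gap 0.05080767561610459 48.45600664615631
```

>>> apply_moves --targets '[{"dp":[0.009,0.083,0],"rotation":[0.077,0.167,0.007]},{"dp":[0.009,0.083,-0.05],"rotation":[0.077,0.167,0.007]},{"dp":[0.009,0.083,-0.1],"rotation":[0.077,0.167,0.007]},{"dp":[0,0,-0.1],"rotation":[0,0,0]},{"dp":[0,0,-0.03],"rotation":[0,0,0]}]'

```text
t: 21.1
tcp_pos: [0.6025, 0.222, 0.1668]
eef_rot: [-0.086, 0.129, 0.988, 0.01]
contact_force: [-0.9, 0.7, -4.1]
finger_gap: 0.0505
gripper_force: 48.5
```

>>> apply_moves --targets '[{"dp":[0,0,0],"rotation":[0,0,0]},{"dp":[0,0,0],"rotation":[0,0,0]},{"dp":[0,0,0],"rotation":[0,0,0]}]'

```text
t: 21.35
tcp_pos: [0.6047, 0.2236, 0.173]
eef_rot: [-0.082, 0.128, 0.988, 0.013]
contact_force: [0.5, -0.0, -2.7]
finger_gap: 0.0507
gripper_force: 48.5
```

```bash
python3 fin.py; python3 - <<'E'
from h import *
a=[]
for n,b in(("scene",(370,140,490,290)),("top",(190,150,290,260))):
    p,d=capture(n); np.savez(n+"3.npz",p=p,d=d); a.append(cv2.resize(p[b[1]:b[3],b[0]:b[2],::-1],(400,500)))
cv2.imwrite("pics/g2.png",np.hstack(a))
E
```

```text
joints [-0.71  0.55  0.48  1.57 -0.35  1.24  1.17] t 21.35
tcp [604.7 223.6 173. ] foot-O in trough xyz 47.8 1.7 111.2 world [  7.1  -0.2 120.8]
axis elev 20.28 az -15.04 needed rot share [-0.006  0.012 -0.005]  F [ 0.5 -0.  -2.7] gap 0.05074567400216759 48.46617490053177
```

View pics/g2.png

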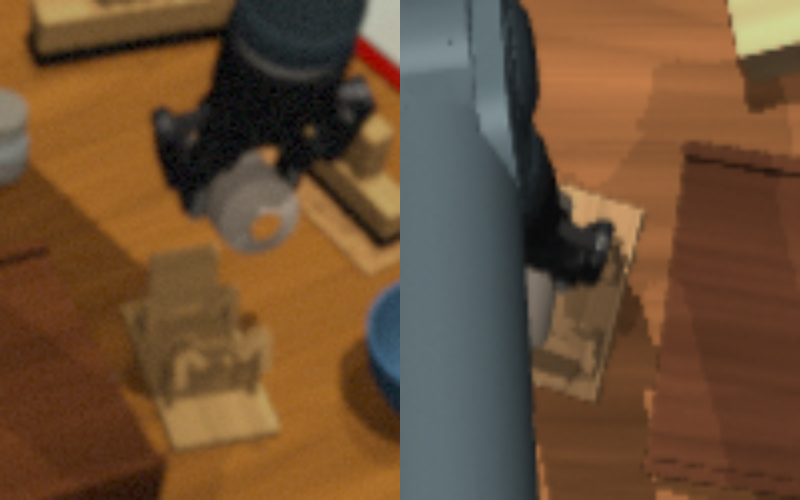

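The flask hangs at the right tilt above the cradle, neck towards the camera (left crop (250,205)). Lowering.

>>> apply_moves --targets '[{"dp":[-0.008,-0.005,-0.15],"rotation":[0,0,0]},{"dp":[0,0,-0.15],"rotation":[0,0,0]},{"dp":[0,0,-0.12],"rotation":[0,0,0]},{"dp":[0,0,-0.06],"rotation":[0,0,0]},{"dp":[0,0,-0.03],"rotation":[0,0,0]}]'

```text
t: 21.87
tcp_pos: [0.6011, 0.223, 0.0678]
eef_rot: [-0.085, 0.128, 0.988, 0.012]
contact_force: [-0.9, 0.5, -2.1]
finger_gap: 0.0502
gripper_force: 48.5
```

>>> apply_moves --targets '[{"dp":[0,0,0],"rotation":[0,0,0]},{"dp":[0,0,0],"rotation":[0,0,0]},{"dp":[0,0,0],"rotation":[0,0,0]}]'

```text
t: 22.12
tcp_pos: [0.6044, 0.2235, 0.0714]
eef_rot: [-0.082, 0.128, 0.988, 0.013]
contact_force: [0.0, 0.9, -2.9]
finger_gap: 0.0508
gripper_force: 48.5
```

```bash
python3 fin.py
```

```text
joints [-0.68  0.66  0.44  1.63 -0.41  1.08  1.23] t 22.1167
tcp [604.4 223.5  71.4] foot-O in trough xyz 12.8 1.5 15.8 world [ 6.8 -0.2 19.2]
axis elev 20.34 az -15.0 needed rot share [-0.008  0.014 -0.007]  F [ 0.   0.9 -2.9] gap 0.05075600998323665 48.46245914697647
```

>>> apply_moves --targets '[{"dp":[0,-0.006,-0.025],"rotation":[0,0,0]},{"dp":[0,0,-0.02],"rotation":[0,0,0]},{"dp":[0,0,-0.015],"rotation":[0,0,0]},{"dp":[0,0,0],"rotation":[0,0,0]},{"dp":[0,0,0],"rotation":[0,0,0]}]'

```text
t: 22.53
tcp_pos: [0.6027, 0.2228, 0.0574]
eef_rot: [-0.083, 0.127, 0.988, 0.013]
contact_force: [0.2, 1.9, -1.4]
finger_gap: 0.0504
gripper_force: 48.6
```

>>> apply_moves --targets '[{"dp":[0,0,-0.012],"rotation":[0,0,0]},{"dp":[0,0,0],"rotation":[0,0,0]},{"dp":[0,0,0],"rotation":[0,0,0]}]'

```text
t: 22.78
tcp_pos: [0.603, 0.2231, 0.0567]
eef_rot: [-0.084, 0.128, 0.988, 0.013]
contact_force: [-1.5, 1.8, 6.5]
finger_gap: 0.0505
gripper_force: 49.1
```

```bash
python3 fin.py
```

```text
joints [-0.68  0.68  0.43  1.63 -0.42  1.06  1.23] t 22.7833
tcp [603.  223.1  56.7] foot-O in trough xyz 6.6 0.7 2.5 world [ 5.3 -0.7  4.7]
axis elev 20.12 az -15.01 needed rot share [-0.01   0.007 -0.006]  F [-1.5  1.8  6.5] gap 0.05050612647116309 49.148657619953156
```

>>> apply_moves --targets '[{"dp":[0,0,0.005],"rotation":[0,0,0]},{"dp":[-0.009,0.0025,-0.0034],"rotation":[0,0,0]},{"dp":[-0.009,0.0025,-0.0034],"rotation":[0,0,0]},{"dp":[0,0,0],"rotation":[0,0,0]},{"dp":[0,0,0],"rotation":[0,0,0]}]'

```text
t: 23.2
tcp_pos: [0.6019, 0.2236, 0.0564]
eef_rot: [-0.081, 0.128, 0.988, 0.014]
contact_force: [3.6, 3.5, 5.7]
finger_gap: 0.0507
gripper_force: 49.2
```

>>> apply_moves --targets '[{"dp":[-0.009,0.0025,-0.0034],"rotation":[0,0,0]},{"dp":[0,0,0],"rotation":[0,0,0]},{"dp":[0,0,0],"rotation":[0,0,0]}]'

```text
t: 23.45
tcp_pos: [0.6009, 0.2239, 0.056]
eef_rot: [-0.08, 0.128, 0.988, 0.014]
contact_force: [2.4, 1.4, 5.8]
finger_gap: 0.0503
gripper_force: 49.3
```

```bash
python3 fin.py
```

```text
joints [-0.68  0.67  0.43  1.64 -0.41  1.05  1.23] t 23.45
tcp [600.9 223.9  56. ] foot-O in trough xyz 4.1 1.0 2.3 world [3.2 0.2 3.6]
axis elev 20.55 az -15.08 needed rot share [-0.009  0.022 -0.005]  F [2.4 1.4 5.8] gap 0.0502634828772653 49.27559494972229
```

>>> apply_moves --targets '[{"dp":[-0.009,0.0025,-0.003],"rotation":[0,0,0]},{"dp":[-0.009,0.0025,-0.003],"rotation":[0,0,0]},{"dp":[0,0,0],"rotation":[0,0,0]},{"dp":[0,0,0],"rotation":[0,0,0]}]'

```text
t: 23.78
tcp_pos: [0.597, 0.2249, 0.0544]
eef_rot: [-0.08, 0.128, 0.988, 0.014]
contact_force: [3.9, 1.4, 4.9]
finger_gap: 0.0504
gripper_force: 49.3
```

>>> apply_moves --targets '[{"dp":[-0.009,0.0025,-0.003],"rotation":[0,0,0]},{"dp":[0,0,0],"rotation":[0,0,0]},{"dp":[0,0,0],"rotation":[0,0,0]}]'

```text
t: 24.03
tcp_pos: [0.597, 0.225, 0.0544]
eef_rot: [-0.078, 0.128, 0.989, 0.014]
contact_force: [5.4, 1.3, 5.7]
finger_gap: 0.0504
gripper_force: 49.2
```

```bash
python3 fin.py
```

```text
joints [-0.69  0.67  0.43  1.66 -0.41  1.04  1.23] t 24.0333
tcp [597.  225.   54.4] foot-O in trough xyz -0.3 1.0 2.1 world [-0.7  1.2  1.9]
axis elev 20.72 az -15.15 needed rot share [-0.008  0.028 -0.003]  F [5.4 1.3 5.7] gap 0.050354459717736805 49.22690570354462
```

Foot is against the stop (force rises, no more motion). Releasing and withdrawing along the tool axis.

>>> apply_moves --targets '[{"dp":[0.004,-0.001,0.002],"rotation":[0,0,0]},{"dp":[0,0,0],"rotation":[0,0,0]},{"dp":[0,0,0],"rotation":[0,0,0]},{"dp":[0,0,0],"rotation":[0,0,0]},{"dp":[0,0,0],"rotation":[0,0,0]}]' --claw 0.8

```text
t: 24.45
tcp_pos: [0.5912, 0.2242, 0.0513]
eef_rot: [-0.085, 0.128, 0.988, 0.011]
contact_force: [-0.4, -0.1, 0.6]
finger_gap: 0.0769
gripper_force: 0.0
```

>>> apply_moves --targets '[{"dp":[0.007,-0.002,0.04],"rotation":[0,0,0]},{"dp":[0.014,-0.004,0.08],"rotation":[0,0,0]},{"dp":[0.025,-0.007,0.15],"rotation":[0,0,0]},{"dp":[0.03,-0.008,0.18],"rotation":[0,0,0]},{"dp":[0.03,-0.008,0.18],"rotation":[0,0,0]}]'

```text
t: 24.87
tcp_pos: [0.6129, 0.2185, 0.1792]
eef_rot: [-0.085, 0.128, 0.988, 0.011]
contact_force: [1.4, 0.5, 0.6]
finger_gap: 0.077
gripper_force: 0.0
```

>>> apply_moves --targets '[{"dp":[0,-0.15,0.13],"rotation":[0,0,0]},{"dp":[0,-0.19,0],"rotation":[0,0,0]},{"dp":[0,-0.19,0],"rotation":[0,0,0]},{"dp":[0,-0.19,0],"rotation":[0,0,0]},{"dp":[0,-0.19,0],"rotation":[0,0,0]}]'

```text
t: 25.28
tcp_pos: [0.6135, 0.0351, 0.2053]
eef_rot: [-0.083, 0.127, 0.988, 0.012]
contact_force: [0.8, 0.1, -1.1]
finger_gap: 0.077
gripper_force: 0.0
```

>>> apply_moves --targets '[{"dp":[0,-0.19,0],"rotation":[0,0,0]},{"dp":[0,-0.19,0],"rotation":[0,0,0]},{"dp":[0,-0.1,0],"rotation":[0,0,0]},{"dp":[0,0,0],"rotation":[0,0,0]},{"dp":[0,0,0],"rotation":[0,0,0]}]'

```text
t: 25.7
tcp_pos: [0.6133, -0.0619, 0.2049]
eef_rot: [-0.083, 0.13, 0.988, 0.012]
contact_force: [-0.4, -0.5, 0.2]
finger_gap: 0.077
gripper_force: 0.0
```

```bash
python3 b.py; python3 - <<'E'
from h import *
a=[]
for n,b in(("scene",(380,150,500,290)),("top",(140,150,260,290))):
    p,d=capture(n); np.savez(n+"4.npz",p=p,d=d); a.append(cv2.resize(p[b[1]:b[3],b[0]:b[2],::-1],(400,466)))
cv2.imwrite("pics/g3.png",np.hstack(a))
E
```

```text
t 25.7 tcp [613.3 -61.9 204.9] board xy 51.8 -69.4 F [-0.4 -0.5  0.2] gap 0.07703055012247463 0.0
tool y az 74.99  z [-0.1616  0.0456 -0.9858]
```

View pics/g3.png

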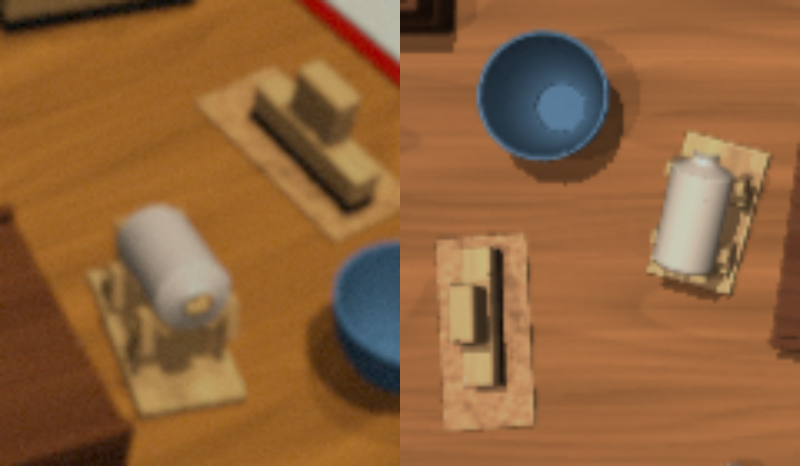

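```bash
python3 - <<'E'
from h import *
z=np.load("top4.npz"); W=world("top",z["d"])*1000; hsv=cv2.cvtColor(z["p"],cv2.COLOR_RGB2HSV)
m=np.zeros(hsv.shape[:2],bool); m[190:240,212:250]=1; m&=(hsv[...,1]<65)&(W[...,2]>50)
yaw=np.radians(-15); e=np.array([np.cos(yaw),np.sin(yaw)]); f=np.array([-e[1],e[0]])
g=W[m]-[556.6,234.7,54]; X=g[:,:2]@e; Y=g[:,:2]@f; Z=g[:,2]
c,s=np.cos(np.radians(20)),np.sin(np.radians(20)); tx=c*X+s*Z; tz=-s*X+c*Z
print(m.sum(),"tx range",np.percentile(tx,[1,99]).round(1))
for a in range(0,110,10):
    k=(tx>=a)&(tx<a+10)
    if k.sum()>4: print(a+5,k.sum(),"ymid",((Y[k].min()+Y[k].max())/2).round(1),"width",np.ptp(Y[k]).round(1),"top tz",np.percentile(tz[k],92).round(1))
E
```

```text
604 tx range [ 1.2 98.3]
5 61 ymid -1.2 width 47.9 top tz 29.6
15 59 ymid -2.3 width 47.0 top tz 28.2
25 63 ymid -0.8 width 48.1 top tz 26.8
35 60 ymid -1.5 width 48.6 top tz 28.6
45 62 ymid -1.4 width 47.4 top tz 28.1
55 65 ymid -2.1 width 48.7 top tz 27.7
65 61 ymid -2.0 width 48.2 top tz 28.0
75 68 ymid -1.3 width 48.7 top tz 27.3
85 78 ymid -1.3 width 47.1 top tz 25.4
95 24 ymid -0.7 width 17.6 top tz 13.8
```

```bash
python3 chips.py; python3 -c "
from workcell import *
print(close_job())"
```

```text
[261. 266.] 66 board xy -75.5 -177.6 z 10.2
[266. 279.] 55 board xy -36.3 -176.4 z 11.6
[271. 298.] 75 board xy 16.8 -180.1 z 11.3
[276. 317.] 164 board xy 68.1 -182.2 z 10.9
the job is handed in; nothing more can be done
None
```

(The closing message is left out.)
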